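# Knock the dowel home and hold the rail over the riser

## Robot

A 6-joint arm with a two-finger parallel gripper is mounted at the origin on the work surface. World frame = base frame: x ahead of the robot, y to its left, z up, the work surface at z = 0. Lengths are in m, angles in rad, forces in N, time in s.
With the tool pointing down it reaches from about 0.35 to 0.875 m from the base axis. Payload 15.5 kg.
Tool frame: the origin (TCP) lies between the finger pads; the fingertips stand 22 mm ahead of it and the grasp point (between the pads) lies 3 mm ahead of it (robot.tcp_to_tips is the z of the fingertips in the tool frame, in m); z points along the fingers, y is the direction in which the jaws open and shut (so a half turn about z gives the same grasp; the last joint's range is limited). The gripper opens to 85 mm and grips with 20 to 120 N. Pads are 22 mm wide; open, the fingers measure 114 mm over their backs; the gripper's body (76 mm by 85 mm) begins 54 mm behind the grasp point. The pads swing forward as they close: fully open they stand 13 mm farther back than shut.
Start: joints at [-1.329, 0.494, 1.345, -0, 1.302, -0.096], TCP at [0.207, -0.59, 0.253] pointing down, gripper open.
Joint ranges: [-2.91, 2.91], [-0.82, 2.16], [0.22, 2.67], [-1.22, 4.37], [0.12, 2.79], [-3.08, 3.08]. Speed limits (rad/s): [1.89, 1.89, 2.57, 3.01, 3.01, 3.01].

## Interface

Orientations are given as a unit quaternion [w, x, y, z].
In Python, from rig import robot gives the robot as it stands.
- The arm moves only by the tool drive_tool, never from a script. Its argument "series" is one flat list of numbers, 5 for each row, row after row: the closure in counts, from 0 (fully open) to 255 (shut), then the shift along the tool's x, y, z in m, then the turn about the tool's z in degrees. In form: [grip, tx, ty, tz, turn, grip, tx, ty, tz, turn, ...]. A call has 1 to 12 rows; each row shifts and turns the pose as measured when the row begins, along the tool's axes as they then stand; what a row does not reach is not made up. A row lasts 1/12 s, in which the tool goes at most 41.7 mm and 7.16 degrees, less where a joint would pass 70% of its speed; a pose out of reach is approached as far as the arm can. A call with a gripper value outside its range is refused whole. The fingers move at their own pace and stop on an object; "force" is the grip in N (left out, the last holds). Time passes only in rows, so rows that do not move let the fingers close. It gives the time, the measured TCP pose, the force and the opening at its end, in the units of the state.
- robot.read_state(): the state, without advancing time (a new reading comes with each control period).
- robot.read_camera(name): name is "scene" or "top" or "wrist"; returns a dict with "pixels" (480x640x3 uint8, red, green, blue), "fx", "fy", "cx", "cy" (pixels), "R" (3x3) and "t" (3): a world point X has camera coordinates R X + t; the wrist camera has in their place "T_tool_cam" (4x4, takes a point from camera to tool coordinates, whose origin is the TCP and whose axes are the flange's). Camera axes: x right, y down, z forward; pixel columns grow to the right and rows downward; lengths in m; the calibration is good to about 2 mm. A picture is of the moment at which its call begins: read the wrist's pose just before it. There is no depth.
- robot.job_done(): hands the job in, once; it reports no verdict.
Trained networks look in a picture, given as the dict that the camera call returned (one of the last four; its "shot" number tells which), for a name from the list of things; names that differ only in an ending like _2 or _b are one class to them, and where a whole thing is asked for, a point or a joint stands for the part that bears it (a point fixed in the world has none). Each returns a list of dicts, best first, with "score" (0 to 1); they miss things now and then, are a little off and sometimes report something else, mostly with a low value. They report only what shows in the picture. A call takes as long as a camera call. They do not tell look-alikes from the thing itself.
- robot.trace(name, picture): "region" (480x640 bool, what is visible of it) and "extent" ([left, top, right, bottom] in pixels, round what is visible of it).
The state is a dict: "time": time; "joint_pos": joint angles; "joint_velocities": joint speeds; "effort": joint torques, N m; "tool_pos": TCP position; "tool_rot": TCP orientation; "contact_force": force on the tool from outside, world axes, zero at the start; "ft_torque": the same for the moment, N m; "finger_gap": finger opening in m.
Only numpy, scipy, OpenCV 4.12 (cv2) and the standard library are available. Lean on these libraries where they do the work, as an engineer would, in place of code of your own. Each camera call takes 0.05 s, during which the arm holds its last target.

## Task

A small desktop riser is being put together on the desk: with the mallet, knock down the dowel that stands too tall until it is fully home, level with its neighbour, then put the mallet back down on the desk without dropping it. Then pick up the loose wooden rail, carry it over the clutter and finish still holding it in the gripper, level and steady, about a centimetre above the two dowels with a hole centred over each one and nothing but the gripper touching the rail: do not lower it onto them and do not let go, the program ends while holding. Touch the riser with nothing but the mallet, and leave the other things on the desk where they are.

Things in the scene. Friction and masses are not known exactly. Their poses are not given: they have to be found in the camera images.
- riser: The half-built riser, fixed to the desk: a brown wooden foot 190 x 56 mm, 18 mm thick, with two square black posts (34 mm wide, tops 70 mm above the desk) at 70 mm either side of its middle, and an upright pale 10 mm dowel in the centre of each post. Origin: centre of the foot's underside, on the desk. x runs along the foot, z is up: the tall dowel is at x = +70 mm, the home dowel at x = -70 mm. It can stand at any yaw.
- riser_middle (a point): The point midway between the two dowels, at the height of the tops of properly seated dowels (82 mm above the desk). Same axes as the riser.
- loose_dowel_top (a point): Centre of the top face of the dowel that stands too tall: 94 to 100 mm above the desk at the start, 82 mm when home.
- fixed_dowel_top (a point): Centre of the top face of the other dowel, which is home and cannot move: 82 mm above the desk, 12 mm above its post.
- dowel (a joint): How far the tall dowel has been driven down (m): 0 to 0.006 at the start, 0.018 fully home against a hard stop. It is a stiff push fit: about 7 N moves it, plus a little more the faster it goes; it stays where it is left.
- rail: Loose brown wooden rail 200 x 50 x 18 mm, about 0.15 kg, lying flat on the desk, with two 16 mm through holes on its centre line, 70 mm either side of its middle. Origin: centre of its underside. x runs along its length, y across its 50 mm width, z up. Both ways round are alike.
- mallet: Mallet, about 0.35 kg, standing on the desk on one face of its head: an upright black rubber cylinder 52 mm in diameter and 70 mm tall with a steel band. A pale level handle sticks out of it. Origin: centre of the head's lower face (the striking face). The handle points along -x, z is up. Centre of mass 14 mm from the head's axis towards the handle.
- mallet_grip (a point): Point on the centre line of the handle, 60 mm from the head's axis and 35 mm above the striking face: a good place to grip. The handle is 20 mm wide (along y), 26 mm high and ends 190 mm from the head's axis.
- mallet_middle (a point): Centre of the mallet's head, 35 mm above the striking face.
- pen_cup: Dark steel pen cup with pens, 64 mm in diameter, 102 mm tall with its pens. Origin: centre of its underside. Leave it alone.
- plant: Small plant in a white pot, 64 mm in diameter, 102 mm tall. Origin: centre of its underside. Leave it alone.
- stapler: Black stapler, 125 mm long along y, 30 mm wide, 46 mm tall. Origin: centre of its underside. Leave it alone.
- tape_roll: Roll of clear tape lying flat, 70 mm in diameter, 22 mm tall. Origin: centre of its underside. Leave it alone.
- tape_measure: Grey tape measure, 60 x 35 x 58 mm. Origin: centre of its underside. Leave it alone.
- mouse: Black computer mouse, 100 x 58 x 28 mm. Origin: centre of its underside. Leave it alone.
- notebook: Blue notebook, 105 x 150 x 16 mm. Origin: centre of its underside. Leave it alone.
Not all that is in view belongs to the job. What is meant by the rail is not green, and is the smaller of those in its own colour. Of the things shaped like the mallet, the black one is meant.

How it is judged:
On the way, in this order (a step that is already met when the one before it is completed fails the run):
1. the mallet is lifted in the gripper while the dowel still stands tall (height (world z) of mallet above 0.04 m and contact force between the fingers and mallet above 1 N and value of joint dowel below 0.01 m), for 0.1 s.
2. the tall dowel is home (value of joint dowel above 0.0155 m), for 0.1 s.
3. the mallet is back on the desk and let go (height (world z) of mallet_middle below 0.05 m and contact force between the fingers and mallet below 0.1 N and linear speed of mallet below 0.05 m/s), for 0.2 s.
At the end, for the whole second after the job is handed in: Dowel within 2.5 mm of home; mallet released, at rest on the desk, off the riser; rail held still in the gripper, underside 3-22 mm above the dowel tops, middle within 6 mm of midway between them, within 0.08 rad of the riser's direction and of level, touching neither riser nor mallet (all of step 3 and value of joint dowel above 0.0155 m and contact force between mallet and riser below 0.2 N and horizontal distance between rail and riser_middle below 0.006 m and angle between the x axis of rail and the x axis of riser, either way round below 0.08 rad and angle between rail's own z axis and vertical below 0.08 rad and z of rail in the frame of riser_middle between 0.003 and 0.022 m and linear speed of rail below 0.02 m/s and contact force between the fingers and rail above 1 N and contact force between each of riser, mallet and rail below 0.1 N); the arm keeps its last pose, push and grip.
It fails at once if the robot or the rail touches the riser (contact force between any of the arm, the fingers, rail and riser above 1.5 N).
It fails at once if the mallet is dropped (let go more than 50 mm up) (height (world z) of mallet above 0.05 m and contact force between the fingers and mallet below 0.05 N).
It fails at once if another thing on the desk is moved more than 30 mm or tipped (distance of any of pen_cup, plant, stapler, tape_roll, tape_measure, mouse, notebook from where it was at the start of the episode above 0.03 m or angle between any of pen_cup, plant, stapler, tape_roll, tape_measure, mouse, notebook's own z axis and vertical above 0.4 rad).
It also fails if it takes over 72 s, if anything falls off the work surface, if the arm or the gripper's body presses on something with over 40 N, if the wrist force passes 120 N, or if a joint passes its speed limit or range.

## Working session

There is one attempt and no reset: what is moved stays moved. The work goes in short steps, Python scripts to look and compute and a tool call to move; the robot and the scene stay as the last step left them, time stands still between calls to the robot, and variables do not carry over. Pictures are saved under pics/ and viewed, and the job is handed in when it is done.

Besides the shell and the picture viewer there is one more tool, called as a command line: name --argument value ..., lists and objects as JSON in quotes. drive_tool: Moves the arm, as the interface text tells. Its arguments: {"type":"object","properties":{"series":{"type":"array"},"force":{"type":"number"}},"required":["series"]}

```bash
ls; mkdir -p pics
python3 - <<'E'
from rig import robot
import cv2
s=robot.read_state()
print({k:s[k] for k in s})
for n in ("scene","top"):
    p=robot.read_camera(n)
    cv2.imwrite(f"pics/{n}0.png",p["pixels"][:,:,::-1])
    print(n,p["fx"],p["cx"],p["cy"],p["R"],p["t"])
E
```

```text
pics
{'time': 0.0, 'joint_pos': array([-1.32949842e+00,  4.94182739e-01,  1.34612108e+00,  1.17495394e-05,
        1.30251218e+00, -9.55102390e-02]), 'joint_velocities': array([-0.00090241, -0.00153858,  0.00010793,  0.00060379, -0.00089904,
       -0.00043825]), 'effort': array([ 4.50447144e-03, -8.82146716e+01, -3.83876538e+01,  2.20764623e-04,
        9.92557645e-03, -7.95242613e-06]), 'tool_pos': array([ 0.20646848, -0.58956066,  0.25270392]), 'tool_rot': array([-6.10457498e-04,  9.85853591e-01,  1.67607644e-01, -3.88988311e-05]), 'contact_force': array([ 1.2536072 , -0.00308973, -0.10444542]), 'ft_torque': array([-0.01083097, -0.0510825 ,  0.00710186]), 'finger_gap': 0.0855456756905268}
scene 608.3334593852713 319.92839869784416 236.61310719456978 [[-0.4222542   0.90641553 -0.01059576]
 [ 0.54768434  0.24578999 -0.79976818]
 [-0.72231797 -0.3435086  -0.60021545]] [ 0.1307029  -0.2299748   2.03047208]
top 447.26926283211077 318.9087959660937 237.84513481771373 [[-0.01904405 -0.99978318 -0.0084215 ]
 [-0.99540344  0.01974999 -0.09371192]
 [ 0.09385793  0.00659814 -0.99556374]] [0.08485224 0.51883026 1.08522484]
```

View pics/scene0.png

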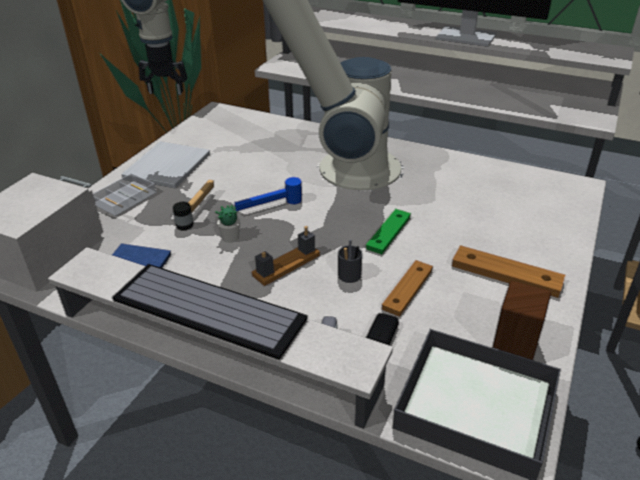

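View pics/top0.png

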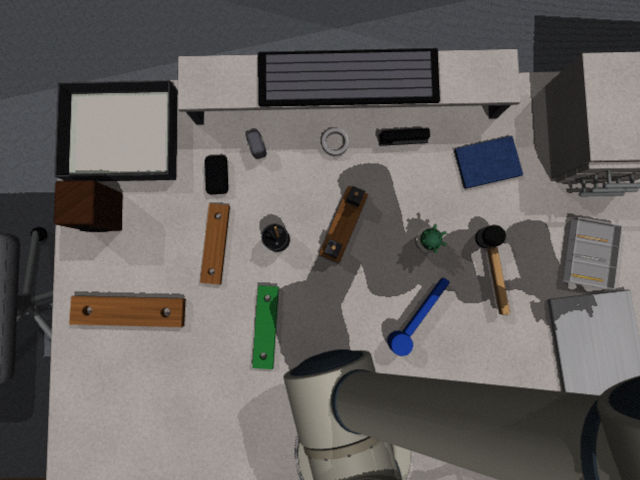

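The top view shows these candidates:
- **Rails:** brown at (214,243), a larger brown one at (127,311), and a green one at (265,326). The small brown one at (214,243) fits.
- **Mallets:** black head at (490,237) and blue at (401,343). The black one fits.
- **Riser:** at (343,224).

I'll confirm both in an enlarged crop and measure.

```bash
cat > h.py <<'E'
import numpy as np, cv2
from rig import robot
from scipy.spatial.transform import Rotation as Ro
def tool():
    s=robot.read_state(); q=s["tool_rot"]
    return np.array(s["tool_pos"]), Ro.from_quat([q[1],q[2],q[3],q[0]]).as_matrix(), s
def ext(p,st=None):
    """camera R,t world->cam"""
    if "R" in p: return np.array(p["R"]),np.array(p["t"])
    tp,Rt,_=st; T=np.array(p["T_tool_cam"]); W=np.eye(4);W[:3,:3]=Rt;W[:3,3]=tp
    M=np.linalg.inv(W@T); return M[:3,:3],M[:3,3]
def ray(p,uv,z,st=None):
    R,t=ext(p,st); uv=np.atleast_2d(uv).astype(float)
    d=np.c_[(uv[:,0]-p["cx"])/p["fx"],(uv[:,1]-p["cy"])/p["fy"],np.ones(len(uv))]@R
    c=-R.T@t
    return c+d*((z-c[2])/d[:,2])[:,None]
def proj(p,X,st=None):
    R,t=ext(p,st); c=np.atleast_2d(X)@R.T+t
    return np.c_[c[:,0]/c[:,2]*p["fx"]+p["cx"],c[:,1]/c[:,2]*p["fy"]+p["cy"]]
def save(p,name,box=None,sc=1):
    im=p["pixels"][:,:,::-1].copy()
    if box: im=im[box[1]:box[3],box[0]:box[2]]
    if sc!=1: im=cv2.resize(im,None,fx=sc,fy=sc,interpolation=cv2.INTER_CUBIC)
    cv2.imwrite("pics/"+name,im)
E
python3 - <<'E'
from h import *
p=robot.read_camera("top")
a=cv2.resize(p["pixels"][190:330,60:320,::-1],None,fx=3,fy=3); 
b=cv2.resize(p["pixels"][170:330,310:570,::-1],None,fx=3,fy=3,interpolation=2)
cv2.imwrite("pics/cA.png",a);cv2.imwrite("pics/cB.png",b)
for n in ["riser","rail","mallet","pen_cup","plant","stapler","tape_roll","tape_measure","mouse","notebook","loose_dowel_top","fixed_dowel_top"]:
    for r in robot.trace(n,p)[:4]:
        m=r["region"].astype(np.uint8); ys,xs=np.nonzero(m)
        if len(xs)<5: continue
        (cx,cy),wh,an=cv2.minAreaRect(np.c_[xs,ys].astype(np.float32))
        print(n,round(r["score"],2),r["extent"],(round(cx),round(cy)),np.round(wh),round(an),np.round(ray(p,[cx,cy],0.02)[0],3))
E
```

```text
riser 0.68 [317.5, 187.0, 367.7, 261.8] (343, 223) [23. 77.] 23 [0.557 0.014 0.02 ]
rail 0.7 [68.7, 292.6, 183.3, 327.1] (127, 311) [115.  29.] 1 [0.35  0.552 0.02 ]
rail 0.63 [199.4, 202.8, 225.8, 284.2] (214, 243) [21. 80.] 6 [0.512 0.336 0.02 ]
rail 0.59 [252.6, 287.2, 275.4, 367.4] (265, 327) [21. 83.] 3 [0.305 0.212 0.02 ]
rail 0.44 [245.1, 128.7, 264.3, 160.5] (256, 144) [29. 15.] 70 [0.765 0.231 0.02 ]
mallet 0.95 [476.2, 225.6, 507.3, 315.0] (492, 269) [89. 30.] 87 [ 0.434 -0.35   0.02 ]
mallet 0.92 [385.5, 277.1, 450.7, 356.3] (416, 313) [27. 89.] 29 [ 0.332 -0.159  0.02 ]
pen_cup 0.75 [258.7, 224.7, 289.4, 253.6] (275, 237) [29. 25.] 45 [0.524 0.184 0.02 ]
plant 0.87 [415.6, 226.2, 448.0, 254.2] (430, 238) [28. 30.] 90 [ 0.515 -0.201  0.02 ]
stapler 0.64 [377.6, 128.7, 428.5, 143.9] (404, 136) [16. 51.] 87 [ 0.776 -0.146  0.02 ]
tape_roll 0.86 [323.0, 129.7, 346.9, 154.5] (334, 142) [27. 27.] 90 [0.766 0.03  0.02 ]
tape_measure 0.64 [246.9, 129.8, 264.2, 160.6] (256, 144) [28. 15.] 72 [0.763 0.231 0.02 ]
mouse 0.56 [203.5, 155.1, 227.0, 192.9] (216, 174) [38. 23.] 90 [0.688 0.333 0.02 ]
notebook 0.6 [458.9, 133.1, 521.8, 187.6] (488, 162) [43. 63.] 76 [ 0.705 -0.355  0.02 ]
loose_dowel_top 0.37 [379.8, 131.5, 428.4, 143.6] (404, 136) [15. 50.] 87 [ 0.776 -0.145  0.02 ]
```

View pics/cA.png

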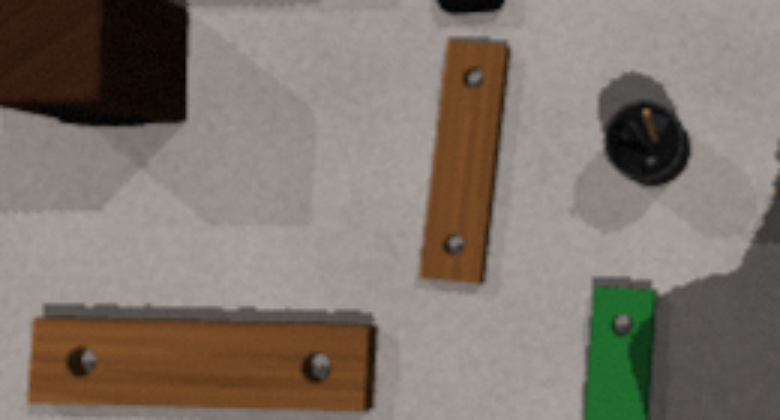

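View pics/cB.png

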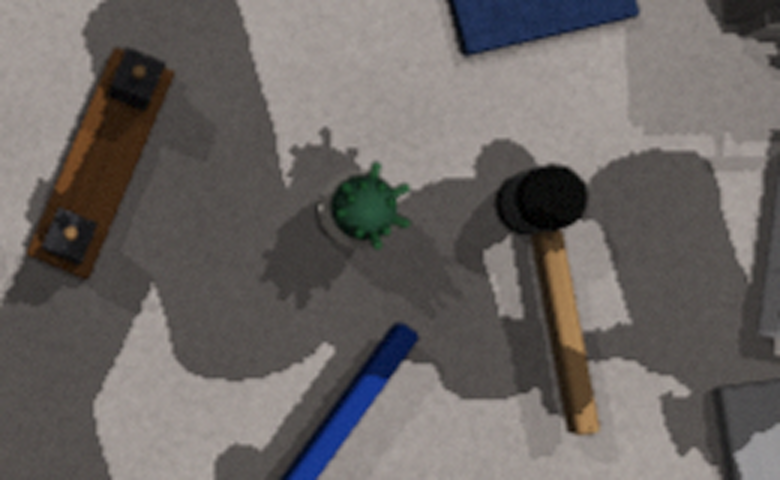

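The crops confirm the small brown rail and the black-headed mallet with a pale handle. The dowel tips in the top view are at about (356,194) and (333,247). Next I'll find out which one is tall using the scene camera.

Run:
```python
from h import *
p=robot.read_camera("top"); q=robot.read_camera("scene")
save(q,"s1.png",(240,215,340,290),7)
U=[356,193.7];L=[333.3,247.3]
for z in(.082,.094,.1): print(z,ray(p,U,z)[0],ray(p,L,z)[0])
def tri(u,v):
    A=[];B=[]
    from itertools import product
    c=[ (ray(x,w,0)[0],ray(x,w,.2)[0]) for x,w in((p,u),(q,v))]
    a=np.array([[ (c[0][1]-c[0][0])[i],-(c[1][1]-c[1][0])[i]] for i in range(3)])
    s=np.linalg.lstsq(a,c[1][0]-c[0][0],rcond=None)[0]; return c[0][0]+s[0]*(c[0][1]-c[0][0])
print("head",ray(p,[494,235.7],.07),"hend",ray(p,[505,313],.048),"h", ray(p,[491,248],.048))
print("rail holes top",ray(p,[60+473/3,190+77/3],.018),ray(p,[60+454/3,190+243/3],.018))
for n,X in(("U82",ray(p,U,.082)),("U97",ray(p,U,.097)),("L82",ray(p,L,.082)),("L97",ray(p,L,.097))):print(n,proj(q,X))
```

```text
0.082 [ 0.61845193 -0.01565041  0.082     ] [0.49202065 0.04101475 0.082     ]
0.094 [ 0.61613555 -0.01469892  0.094     ] [0.49115231 0.04131724 0.094     ]
0.1 [ 0.61497737 -0.01422317  0.1       ] [0.49071814 0.04146849 0.1       ]
head [[ 0.51298243 -0.3410963   0.07      ]] hend [[ 0.32951707 -0.36540846  0.048     ]] h [[ 0.48529685 -0.34069266  0.048     ]]
rail holes top [[0.58203946 0.32813403 0.018     ]] [[0.4435976  0.34359041 0.018     ]]
U82 [[262.45115508 252.14385664]]
U97 [[263.02674445 246.94282489]]
L82 [[304.54905756 230.57315   ]]
L97 [[304.712596   225.79997386]]
```

View pics/s1.png

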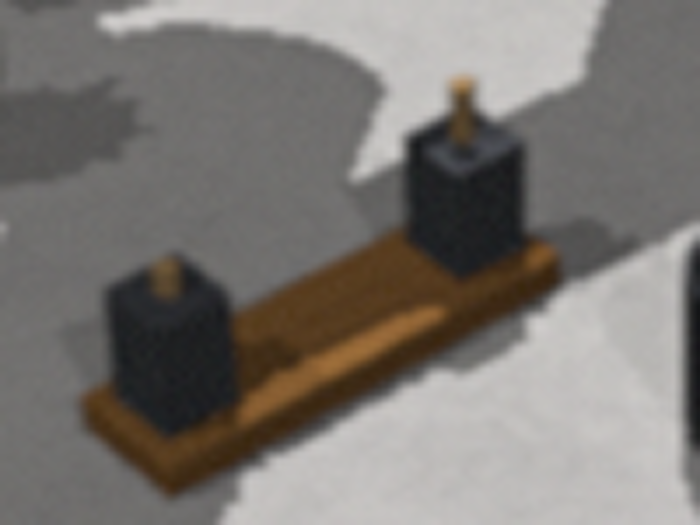

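The tall dowel is the near one, at about (0.491, 0.041). The home one is at about (0.618, -0.016), and their separation of 139 mm checks out. I'll move over the mallet grip first.

```bash
cat >> h.py <<'E'
def go(target,yaw,n=1):
    tp,R,s=tool(); y=np.degrees(np.arctan2(R[1,0],R[0,0])); d=R.T@(np.array(target)-tp)
    turn=(y-yaw+90)%180-90
    print("pos",tp.round(4),"yaw",y.round(1),"tooldelta mm",(d*1000).round(1),"turn",round(turn,1),"per row",(d/n*1000).round(1),"tilt",np.degrees(np.arccos(-R[2,2])).round(2),"gap",round(s["finger_gap"],4),"F",np.round(s["contact_force"],1),"t",round(s["time"],2))
E
python3 - <<'E'
from h import *
go([.4535,-.349,.2],7.5,10)
E
```

```text
pos [ 0.2065 -0.5899  0.2533] yaw 19.3 tooldelta mm [ 312.7 -145.7   53.3] turn 11.8 per row [ 31.3 -14.6   5.3] tilt 0.0 gap 0.0853 F [0.6 0.1 0.7] t 0.85
```

drive_tool --series '[0, 0.031, -0.0146, 0.005, 0, 0, 0.031, -0.0146, 0.005, 0, 0, 0.031, -0.0146, 0.005, 0, 0, 0.031, -0.0146, 0.005, 0, 0, 0.031, -0.0146, 0.005, 0, 0, 0.031, -0.0146, 0.005, 0, 0, 0.031, -0.0146, 0.005, 0, 0, 0.031, -0.0146, 0.005, 0, 0, 0.031, -0.0146, 0.005, 0, 0, 0.031, -0.0146, 0.005, 0, 0, 0, 0, 0, 5.9, 0, 0, 0, 0, 5.9]'

```text
time: 1.85
tool_pos: [0.4611, -0.3407, 0.2009]
tool_rot: [0.003, 0.998, 0.062, 0.001]
contact_force: [-1.0, 0.5, 0.3]
finger_gap: 0.0853
```

Run:
```python
from h import *
go([.4535,-.349,.1],7.5,4)
st=tool(); p=robot.read_camera("wrist"); save(p,"w1.png"); print(np.array(p["T_tool_cam"]).round(3))
import pickle; pickle.dump((p,st[:2]),open("w1.pkl","wb"))
```

```text
pos [ 0.4611 -0.3407  0.2009] yaw 7.1 tooldelta mm [ -8.7   6.8 100.9] turn -0.4 per row [-2.2  1.7 25.2] tilt 0.3 gap 0.0853 F [-1.   0.5  0.3] t 1.85
[[ 0.    -0.946 -0.325  0.083]
 [ 1.     0.    -0.001 -0.   ]
 [ 0.001 -0.325  0.946 -0.121]
 [ 0.     0.     0.     1.   ]]
```

View pics/w1.png

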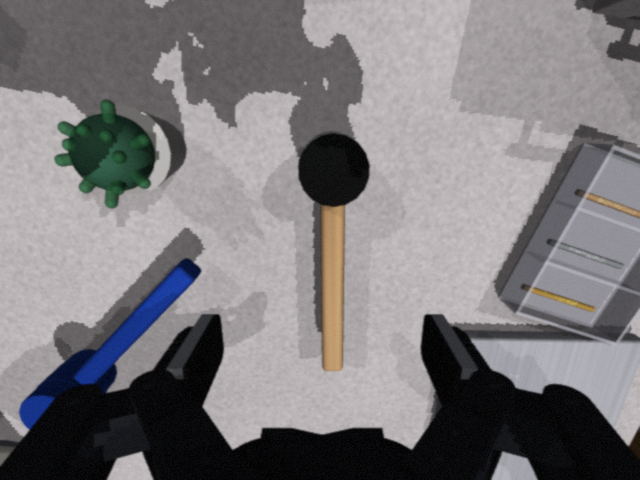

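The wrist view shows the black head centred at about (334,170). The handle runs from (333.5,207) to (333,370).

Run:
```python
from h import *
import pickle
p,st=pickle.load(open("w1.pkl","rb")); st=(*st,None)
h=ray(p,[334,170],.07,st)[0]
a=ray(p,[333.8,215],.048,st)[0]; e=ray(p,[333,370],.048,st)[0]
print(h,a,e); d=(a-e)[:2];d/=np.linalg.norm(d);yaw=np.degrees(np.arctan2(d[1],d[0]));print("yaw",yaw,"len",np.linalg.norm((h-e)[:2]))
g=h[:2]-.060*d
print("grip",g)
go([g[0],g[1],.038],yaw,5)
```

```text
[ 0.51501846 -0.34301986  0.07      ] [ 0.47717493 -0.34887449  0.048     ] [ 0.32806212 -0.36852339  0.048     ]
yaw 7.506735983187794 len 0.18868784720419063
grip [ 0.45553269 -0.35085842]
pos [ 0.4611 -0.3406  0.2009] yaw 6.6 tooldelta mm [ -6.9   8.8 162.9] turn -0.9 per row [-1.4  1.8 32.6] tilt 0.28 gap 0.0854 F [ 0.3  0.9 -0.4] t 1.9
```

drive_tool --series '[0, -0.007, 0.009, 0.02, -0.9, 0, 0, 0, 0.036, 0, 0, 0, 0, 0.036, 0, 0, 0, 0, 0.036, 0, 0, 0, 0, 0.027, 0, 0, 0, 0, 0.008, 0, 0, 0, 0, 0, 0]' --force 110

```text
time: 2.48
tool_pos: [0.4577, -0.3553, 0.0352]
tool_rot: [0.006, 0.997, 0.073, 0.004]
contact_force: [0.0, -0.1, -0.1]
finger_gap: 0.0856
```

Run:
```python
from h import *
go([.4555,-.3509,.036],7.5,1)
```

```text
pos [ 0.4577 -0.3553  0.0352] yaw 8.4 tooldelta mm [-1.5 -4.6 -0.8] turn 0.9 per row [-1.5 -4.6 -0.8] tilt 0.83 gap 0.0856 F [ 0.  -0.1 -0.1] t 2.48
```

drive_tool --series '[0, -0.0015, -0.0046, 0, 0.8, 0, 0, 0, 0, 0, 255, 0, 0, 0, 0, 255, 0, 0, 0, 0, 255, 0, 0, 0, 0, 255, 0, 0, 0, 0, 255, 0, 0, 0, 0, 255, 0, 0, 0, 0, 255, 0, 0, 0, 0]' --force 110

```text
time: 3.23
tool_pos: [0.4581, -0.3533, 0.0432]
tool_rot: [0.01, 0.998, 0.067, 0.008]
contact_force: [-0.1, 1.1, -0.7]
finger_gap: 0.0181
```

Run:
```python
from h import *
tp,R,s=tool(); print(R.round(4))
go([.4555,-.3509,.036],7.5,1)
```

```text
[[ 0.991   0.1328  0.0164]
 [ 0.1331 -0.9909 -0.0184]
 [ 0.0138  0.0204 -0.9997]]
pos [ 0.4581 -0.3533  0.0432] yaw 7.6 tooldelta mm [-2.3 -2.9  7.1] turn 0.1 per row [-2.3 -2.9  7.1] tilt 1.41 gap 0.0181 F [-0.1  1.1 -0.7] t 3.23
```

drive_tool --series '[255, 0, 0, 0, 0, 255, 0, 0, 0, 0]'

```text
time: 3.4
tool_pos: [0.458, -0.3533, 0.0431]
tool_rot: [0.01, 0.998, 0.067, 0.007]
contact_force: [-0.1, 0.4, -0.1]
finger_gap: 0.018
```

Run:
```python
from h import *
go([.4555,-.3509,.036],7.5,1)
st=tool(); p=robot.read_camera("wrist"); save(p,"w2.png")
```

```text
pos [ 0.458  -0.3533  0.0431] yaw 7.7 tooldelta mm [-2.3 -2.9  7. ] turn 0.2 per row [-2.3 -2.9  7. ] tilt 1.41 gap 0.018 F [-0.1  0.4 -0.1] t 3.4
```

View pics/w2.png

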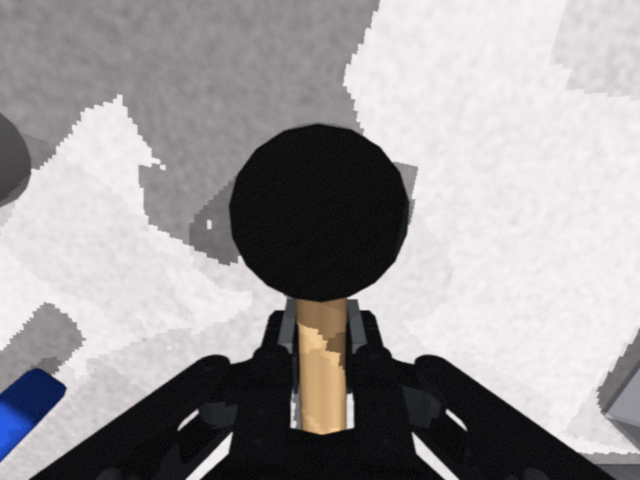

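The wrist view shows the handle squarely between the pads and the head centred at about (319,211). The grasp is good, so I'll lift it.

drive_tool --series '[255, 0, 0, -0.015, 0, 255, 0, 0, -0.025, 0, 255, 0, 0, -0.03, 0, 255, 0, 0, -0.03, 0, 255, 0, 0, -0.03, 0, 255, 0, 0, -0.02, 0, 255, 0, 0, -0.01, 0, 255, 0, 0, 0, 0]'

```text
time: 4.12
tool_pos: [0.453, -0.3487, 0.2064]
tool_rot: [0.006, 0.998, 0.067, 0.004]
contact_force: [0.6, -0.9, -3.3]
finger_gap: 0.0181
```

Run:
```python
from h import *
st=tool(); p=robot.read_camera("wrist"); save(p,"w3.png")
im=p["pixels"]; m=(im.max(2)<40).astype(np.uint8)[100:300,200:440]; 
print(st[1].round(4))
h=ray(p,[319,211],st[0][2]+.027,st)[0]; off=st[1].T@(h-st[0]); print("head",h,"off tool",off)
q=robot.read_camera("scene"); save(q,"s3.png",(120,130,360,300),3)
```

```text
[[ 0.9911  0.1331  0.0083]
 [ 0.1332 -0.991  -0.012 ]
 [ 0.0066  0.013  -0.9999]]
head [ 0.51269052 -0.33929043  0.23341327] off tool [ 0.06056382 -0.00098328 -0.02661455]
```

View pics/w3.png

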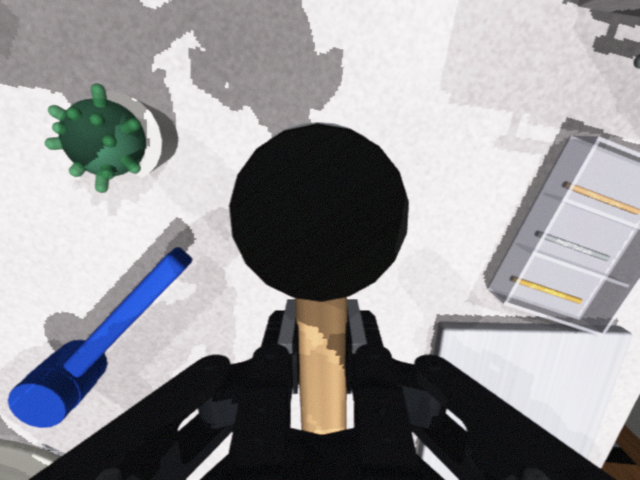

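View pics/s3.png

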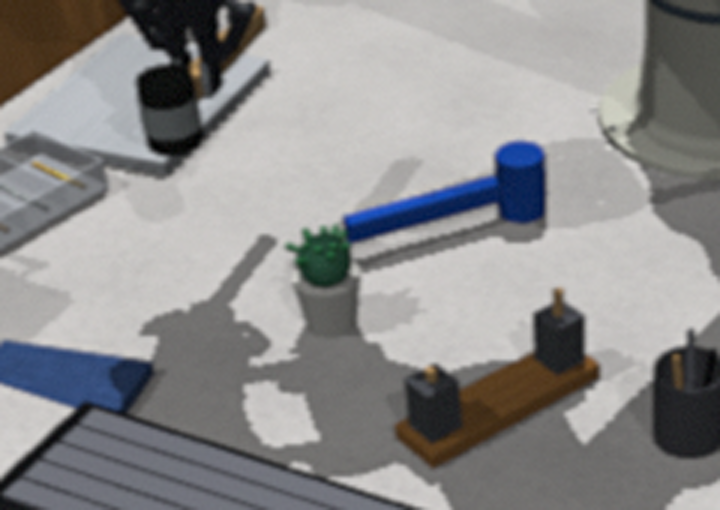

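Run:
```python
from h import *
go([.4307,.0323,.206],7.5,11)
```

```text
pos [ 0.4524 -0.3481  0.2041] yaw 7.6 tooldelta mm [  29.2 -379.8   -5.8] turn 0.1 per row [  2.7 -34.5  -0.5] tilt 0.67 gap 0.0181 F [ 0.4  0.7 -3.7] t 4.22
```

drive_tool --series '[255, 0.0027, -0.018, -0.001, 0, 255, 0.0027, -0.035, -0.001, 0, 255, 0.0027, -0.035, -0.001, 0, 255, 0.0027, -0.035, -0.001, 0, 255, 0.0027, -0.035, -0.001, 0, 255, 0.0027, -0.035, -0.001, 0, 255, 0.0027, -0.035, -0.001, 0, 255, 0.0027, -0.035, -0.001, 0, 255, 0.0027, -0.035, -0.001, 0, 255, 0.0027, -0.035, 0, 0, 255, 0, -0.02, 0, 0, 255, 0, 0, 0, 0]'

```text
time: 5.22
tool_pos: [0.4221, 0.0206, 0.1938]
tool_rot: [0.0, 0.998, 0.064, -0.009]
contact_force: [-0.2, -0.8, -3.5]
finger_gap: 0.0182
```

Run:
```python
from h import *
go([.4307,.0323,.160],7.5,1)
st=tool();print(st[1].round(4)); q=robot.read_camera("scene"); save(q,"s4.png",(200,130,360,290),4)
```

```text
pos [0.4221 0.0206 0.1938] yaw 7.3 tooldelta mm [ 10.7 -10.5  33.6] turn -0.2 per row [ 10.7 -10.5  33.6] tilt 1.08 gap 0.0182 F [-0.2 -0.8 -3.5] t 5.22
[[ 0.9917  0.127  -0.0187]
 [ 0.127  -0.9919 -0.0013]
 [-0.0187 -0.0011 -0.9998]]
```

View pics/s4.png

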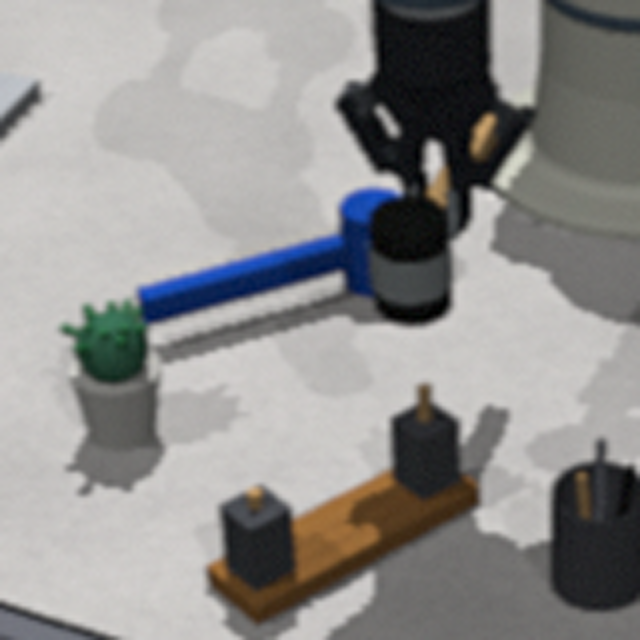

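drive_tool --series '[255, 0.0107, -0.0105, 0, 0, 255, 0, 0, 0.015, 0, 255, 0, 0, 0.015, 0, 255, 0, 0, 0.012, 0, 255, 0, 0, 0, 0]'

```text
time: 5.68
tool_pos: [0.4303, 0.0292, 0.1465]
tool_rot: [0.0, 0.998, 0.064, -0.012]
contact_force: [-1.5, 0.1, -3.3]
finger_gap: 0.0185
```

Run:
```python
from h import *
go([.4307,.0323,.125],7.5,1)
st=tool();off=np.array([.0606,-.001,.043]);print(st[1].round(4),"face",st[0]+st[1]@off); q=robot.read_camera("scene"); save(q,"s5.png",(240,170,340,270),6);p=robot.read_camera("top"); save(p,"t5.png",(270,150,410,290),5)
```

```text
pos [0.4303 0.0292 0.1465] yaw 7.3 tooldelta mm [ 1.3 -3.1 21.5] turn -0.2 per row [ 1.3 -3.1 21.5] tilt 1.35 gap 0.0185 F [-1.5  0.1 -3.3] t 5.68
[[ 9.915e-01  1.277e-01 -2.340e-02]
 [ 1.277e-01 -9.918e-01 -2.200e-03]
 [-2.350e-02 -8.000e-04 -9.997e-01]] face [0.48929341 0.0377949  0.10210295]
```

View pics/s5.png

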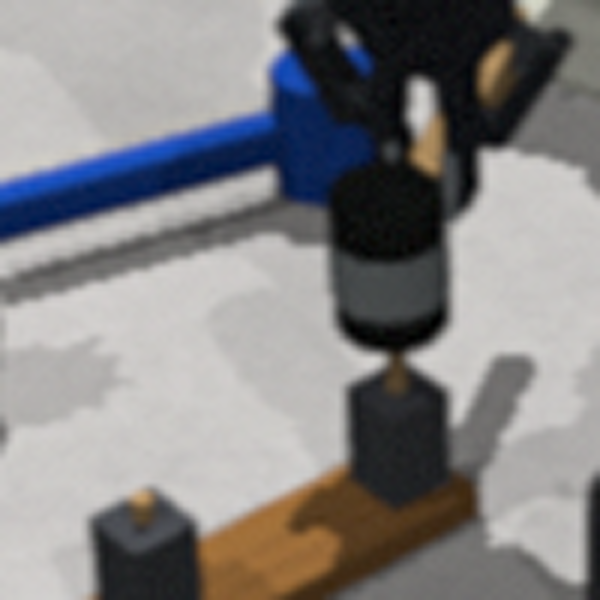

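View pics/t5.png

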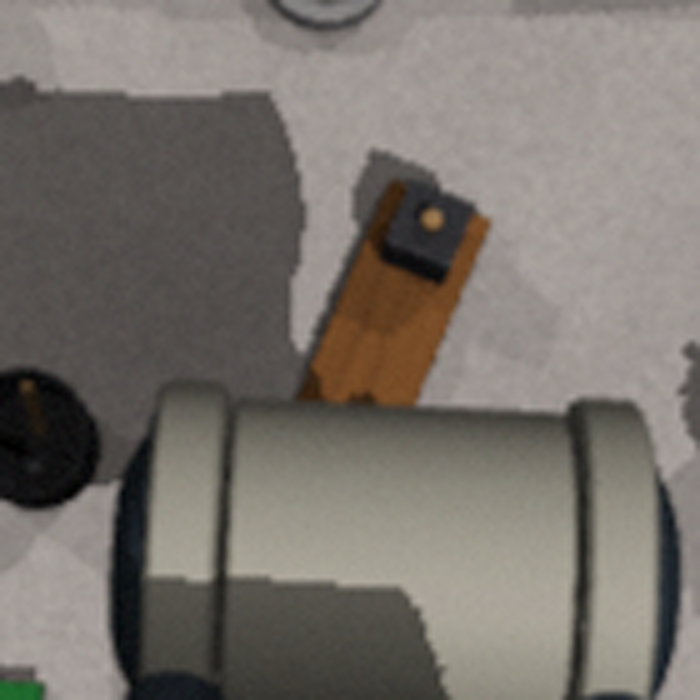

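The mallet face is centred just above the tall dowel, at scene crop (393,350). I'll press down.

drive_tool --series '[255, 0.001, -0.003, 0.004, 0, 255, 0, 0, 0.006, 0, 255, 0, 0, 0.006, 0, 255, 0, 0, 0.006, 0, 255, 0, 0, 0.003, 0]'

```text
time: 6.2
tool_pos: [0.4325, 0.0315, 0.1235]
tool_rot: [0.001, 0.998, 0.063, -0.009]
contact_force: [0.8, 0.8, 10.8]
finger_gap: 0.0182
```

Run:
```python
from h import *
go([.4307,.0323,.125],7.5,1)
st=tool();off=np.array([.0606,-.001,.043]);print(st[1].round(4),"face",st[0]+st[1]@off); q=robot.read_camera("scene"); save(q,"s6.png",(240,170,340,270),6)
print(st[2]["ft_torque"])
```

```text
pos [0.4325 0.0315 0.1235] yaw 7.3 tooldelta mm [-1.7 -1.  -1.4] turn -0.2 per row [-1.7 -1.  -1.4] tilt 1.01 gap 0.0182 F [ 0.8  0.8 10.8] t 6.2
[[ 9.918e-01  1.262e-01 -1.750e-02]
 [ 1.262e-01 -9.920e-01 -2.500e-03]
 [-1.770e-02  3.000e-04 -9.998e-01]] face [0.49170441 0.04002341 0.07946909]
[ 0.32058755 -0.8434782   0.05528622]
```

View pics/s6.png

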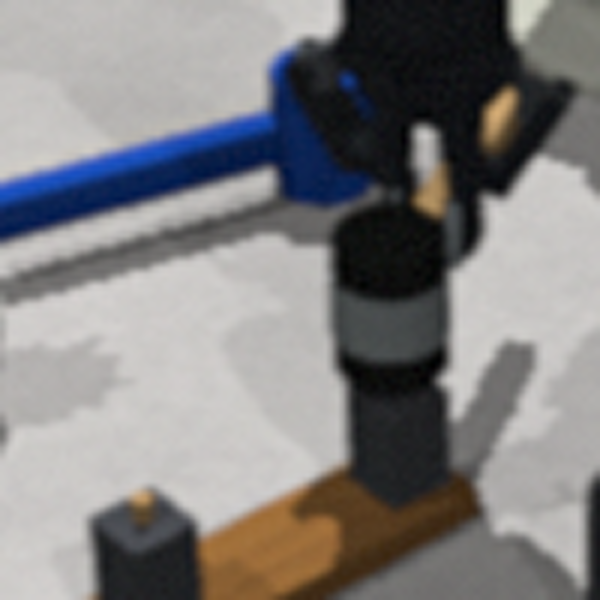

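drive_tool --series '[255, 0, 0, 0.004, 0, 255, 0, 0, 0.004, 0]'

```text
time: 6.42
tool_pos: [0.4323, 0.0314, 0.1157]
tool_rot: [0.001, 0.998, 0.063, -0.008]
contact_force: [-17.2, -5.4, 25.4]
finger_gap: 0.0181
```

Run:
```python
from h import *
go([.4307,.0323,.125],7.5,1)
```

```text
pos [0.4323 0.0314 0.1157] yaw 7.3 tooldelta mm [-1.6 -1.1 -9.2] turn -0.2 per row [-1.6 -1.1 -9.2] tilt 0.95 gap 0.0181 F [-17.2  -5.4  25.4] t 6.42
```

drive_tool --series '[255, 0, 0, -0.01, 0, 255, 0, 0, -0.02, 0, 255, 0, 0, -0.025, 0, 255, 0, 0, -0.025, 0, 255, 0, 0, -0.01, 0, 255, 0, 0, 0, 0]'

```text
time: 6.92
tool_pos: [0.4325, 0.0314, 0.2059]
tool_rot: [0.001, 0.998, 0.064, -0.011]
contact_force: [0.1, 0.5, -3.1]
finger_gap: 0.0186
```

Run:
```python
from h import *
go([.4307,.0323,.205],7.5,1)
st=tool(); q=robot.read_camera("scene"); save(q,"s7.png",(220,130,340,290),5); p=robot.read_camera("wrist"); save(p,"w7.png"); print(st[1].round(3))
```

```text
pos [0.4325 0.0314 0.2059] yaw 7.3 tooldelta mm [-1.7 -1.1  0.9] turn -0.2 per row [-1.7 -1.1  0.9] tilt 1.22 gap 0.0186 F [ 0.1  0.5 -3.1] t 6.92
[[ 0.992  0.127 -0.021]
 [ 0.127 -0.992 -0.003]
 [-0.021  0.    -1.   ]]
```

View pics/s7.png

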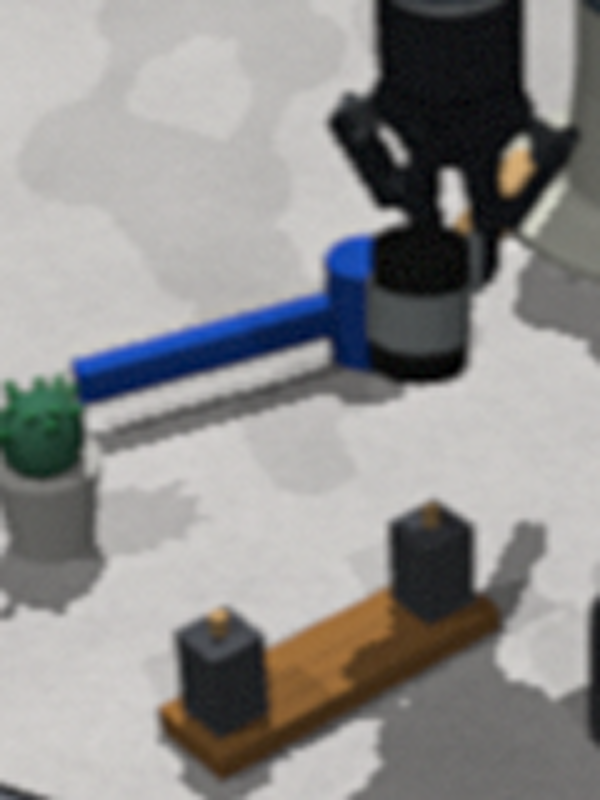

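View pics/w7.png

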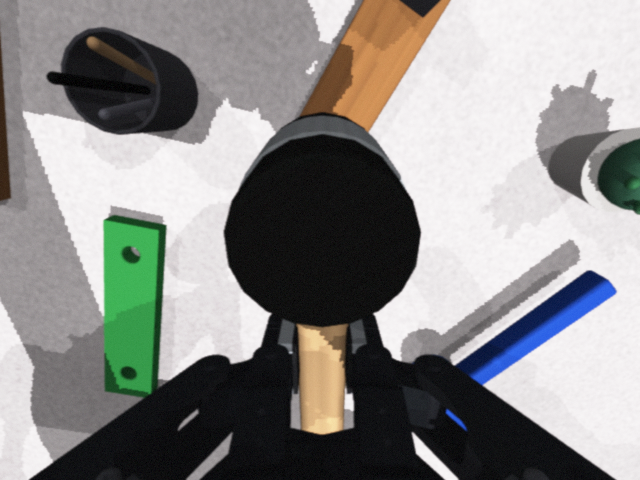

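The near dowel tip is now level with its neighbour. Both tips have the same pixel offset from their z = 82 mm predictions, and the force ran up to the stop. The head has pitched up a few degrees in the grip, so I'll set it back at its old spot gently.

Run:
```python
from h import *
go([.455,-.352,.205],7.5,11)
```

```text
pos [0.4318 0.0314 0.2042] yaw 7.3 tooldelta mm [-2.560e+01  3.833e+02 -2.000e-01] turn -0.2 per row [-2.3 34.8 -0. ] tilt 1.35 gap 0.0178 F [ 0.   0.2 -3.3] t 7.02
```

drive_tool --series '[255, -0.0023, 0.018, -0.001, 0, 255, -0.0023, 0.035, -0.001, 0, 255, -0.0023, 0.035, -0.001, 0, 255, -0.0023, 0.035, -0.001, 0, 255, -0.0023, 0.035, -0.001, 0, 255, -0.0023, 0.035, -0.001, 0, 255, -0.0023, 0.035, -0.001, 0, 255, -0.0023, 0.035, -0.001, 0, 255, -0.0023, 0.035, -0.001, 0, 255, -0.0023, 0.035, 0, 0, 255, 0, 0.02, 0, 0, 255, 0, 0, 0, 0]'

```text
time: 8.02
tool_pos: [0.4484, -0.3364, 0.1934]
tool_rot: [-0.005, 0.998, 0.066, -0.021]
contact_force: [-0.6, 0.6, -3.2]
finger_gap: 0.0183
```

Run:
```python
from h import *
go([.455,-.352,.045],7.5,6)
print(tool()[1].round(3))
```

```text
pos [ 0.4484 -0.3364  0.1934] yaw 7.6 tooldelta mm [ 10.5  18.1 147.9] turn 0.1 per row [ 1.7  3.  24.6] tilt 2.43 gap 0.0183 F [-0.6  0.6 -3.2] t 8.02
[[ 0.99   0.131 -0.042]
 [ 0.132 -0.991  0.006]
 [-0.041 -0.012 -0.999]]
```

drive_tool --series '[255, 0.0055, 0.009, 0.02, 0, 255, 0.0055, 0.009, 0.025, 0, 255, 0, 0, 0.03, 0, 255, 0, 0, 0.025, 0, 255, 0, 0, 0.022, 0, 255, 0, 0, 0.008, 0, 255, 0, 0, 0, 0]'

```text
time: 8.6
tool_pos: [0.453, -0.3511, 0.0472]
tool_rot: [-0.008, 0.998, 0.065, -0.024]
contact_force: [-0.8, 0.5, -2.5]
finger_gap: 0.0184
```

Run:
```python
from h import *
go([.455,-.352,.045],7.5,6)
print(tool()[1].round(3)); q=robot.read_camera("scene"); save(q,"s8.png",(120,130,260,250),5)
```

```text
pos [ 0.453  -0.3511  0.0472] yaw 7.4 tooldelta mm [1.9 1.2 2. ] turn -0.1 per row [0.3 0.2 0.3] tilt 2.89 gap 0.0184 F [-0.8  0.5 -2.5] t 8.6
[[ 0.991  0.128 -0.049]
 [ 0.129 -0.992  0.013]
 [-0.047 -0.019 -0.999]]
```

View pics/s8.png

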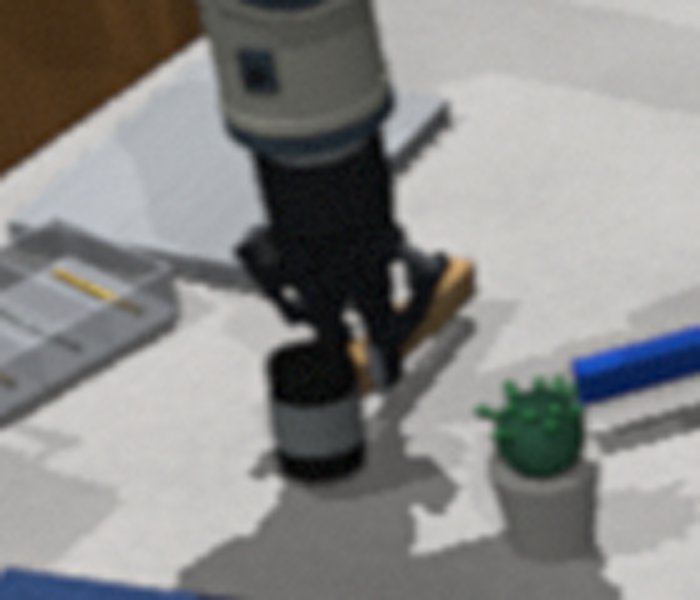

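Head is just above the desk. I'll lower it in small steps until it touches.

drive_tool --series '[255, 0, 0, 0.003, 0, 255, 0, 0, 0.003, 0, 255, 0, 0, 0.002, 0]'

```text
time: 8.9
tool_pos: [0.4539, -0.3516, 0.0417]
tool_rot: [-0.007, 0.998, 0.065, -0.023]
contact_force: [0.0, 0.2, -3.2]
finger_gap: 0.0181
```

Run:
```python
from h import *
go([.455,-.352,.045],7.5,6)
```

```text
pos [ 0.4539 -0.3516  0.0417] yaw 7.5 tooldelta mm [ 0.9  0.5 -3.3] turn -0.0 per row [ 0.2  0.1 -0.6] tilt 2.72 gap 0.0181 F [ 0.   0.2 -3.2] t 8.9
```

drive_tool --series '[255, 0, 0, 0.003, 0, 255, 0, 0, 0.003, 0]'

```text
time: 9.07
tool_pos: [0.4542, -0.3521, 0.0373]
tool_rot: [-0.006, 0.998, 0.065, -0.022]
contact_force: [-18.5, 0.9, 39.1]
finger_gap: 0.0182
```

Run:
```python
from h import *
go([.455,-.352,.045],7.5,6)
```

```text
pos [ 0.4542 -0.3521  0.0373] yaw 7.5 tooldelta mm [ 0.5 -0.1 -7.7] turn -0.0 per row [ 0.1 -0.  -1.3] tilt 2.59 gap 0.0182 F [-18.5   0.9  39.1] t 9.07
```

drive_tool --series '[255, 0, 0, -0.002, 0, 255, 0, 0, 0, 0, 0, 0, 0, 0, 0, 0, 0, 0, 0, 0, 0, 0, 0, 0, 0, 0, 0, 0, 0, 0, 0, 0, 0, 0, 0, 0, 0, 0, 0, 0, 0, 0, 0, 0, 0]' --force 40

```text
time: 9.82
tool_pos: [0.4556, -0.3534, 0.0411]
tool_rot: [-0.004, 0.998, 0.065, -0.02]
contact_force: [-0.6, 0.2, 0.3]
finger_gap: 0.0855
```

Run:
```python
from h import *
go([.455,-.352,.2],7.5,6)
q=robot.read_camera("scene"); save(q,"s9.png",(120,130,260,250),5); p=robot.read_camera("wrist"); save(p,"w9.png")
```

```text
pos [ 0.4556 -0.3534  0.0411] yaw 7.5 tooldelta mm [  -6.7   -3.1 -158.7] turn -0.0 per row [ -1.1  -0.5 -26.5] tilt 2.34 gap 0.0855 F [-0.6  0.2  0.3] t 9.82
```

View pics/s9.png

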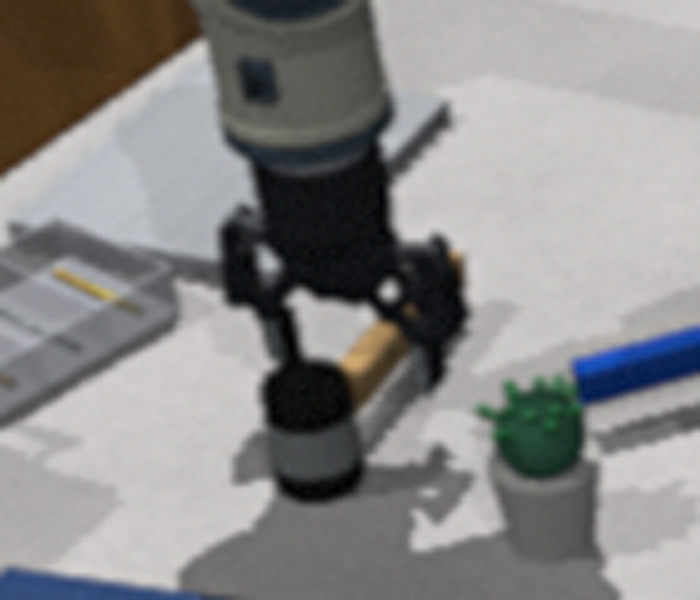

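View pics/w9.png

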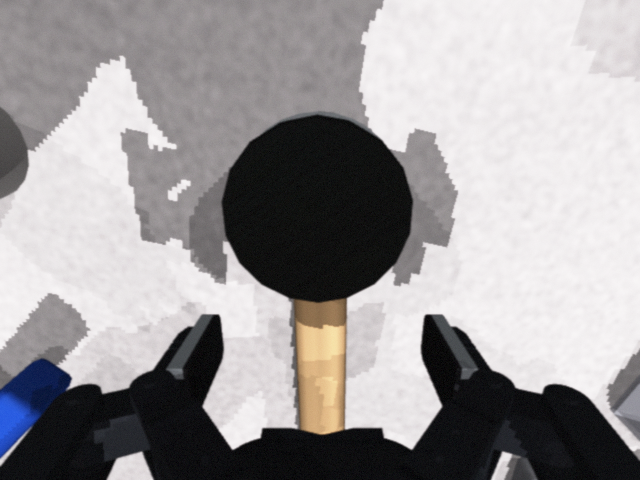

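The mallet is released and standing flat on the desk. I'll go up and over to the rail.

drive_tool --series '[0, 0, 0, -0.015, 0, 0, 0, 0, -0.025, 0, 0, 0, 0, -0.03, 0, 0, 0, 0, -0.03, 0, 0, 0, 0, -0.03, 0, 0, 0, 0, -0.025, 0, 0, 0, 0, -0.015, 0, 0, 0, 0, 0, 0]'

```text
time: 10.58
tool_pos: [0.4617, -0.3534, 0.2172]
tool_rot: [-0.006, 0.998, 0.065, -0.022]
contact_force: [0.8, -1.0, -0.1]
finger_gap: 0.0854
```

Run:
```python
from h import *
go([.49,.336,.22],-6.4,22)
print(tool()[1].round(3))
```

```text
pos [ 0.4617 -0.3534  0.2172] yaw 7.5 tooldelta mm [ 117.3 -679.9    1.9] turn 13.9 per row [  5.3 -30.9   0.1] tilt 2.58 gap 0.0854 F [ 0.8 -1.  -0.1] t 10.58
[[ 0.991  0.129 -0.044]
 [ 0.13  -0.992  0.009]
 [-0.043 -0.014 -0.999]]
```

drive_tool --series '[0, 0.005, -0.02, 0, 0, 0, 0.005, -0.031, 0, 0, 0, 0.005, -0.031, 0, 0, 0, 0.005, -0.031, 0, 0, 0, 0.005, -0.031, 0, 0, 0, 0.005, -0.031, 0, 0, 0, 0.005, -0.031, 0, 0, 0, 0.005, -0.031, 0, 0, 0, 0.005, -0.031, 0, 0, 0, 0.005, -0.031, 0, 0, 0, 0.005, -0.031, 0, 0, 0, 0.005, -0.02, 0, 0]'

```text
time: 11.58
tool_pos: [0.4726, 0.0124, 0.2124]
tool_rot: [-0.005, 0.998, 0.061, -0.024]
contact_force: [0.1, -1.8, -0.1]
finger_gap: 0.0857
```

Run:
```python
from h import *
go([.49,.336,.22],-6.4,11)
st=tool();print(st[1].round(3))
p=robot.read_camera("wrist"); save(p,"w10.png")
import pickle; pickle.dump((p,st[:2]),open("w10.pkl","wb"))
```

```text
pos [0.4726 0.0124 0.2124] yaw 7.0 tooldelta mm [  56.2 -319.1   -5.9] turn 13.4 per row [  5.1 -29.   -0.5] tilt 2.83 gap 0.0857 F [ 0.1 -1.8 -0.1] t 11.58
[[ 0.991  0.121 -0.049]
 [ 0.122 -0.993  0.008]
 [-0.047 -0.014 -0.999]]
```

View pics/w10.png

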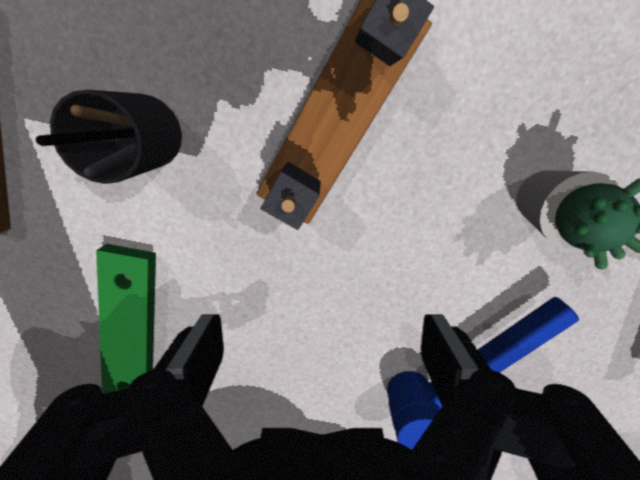

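The wrist view shows both dowel tips, at (288,206) and (400,12).

Run:
```python
from h import *
import pickle
p,st=pickle.load(open("w10.pkl","rb")); st=(*st,None)
a=ray(p,[[288,206],[400.5,12]],.082,st); print(a, np.linalg.norm(a[0]-a[1]), a.mean(0), np.degrees(np.arctan2(*(a[1]-a[0])[1::-1])))
q=robot.read_camera("top"); save(q,"t10.png",(290,160,400,280),6)
print(proj(q,a))
```

```text
[[ 0.49034585  0.04166074  0.082     ]
 [ 0.61852572 -0.01523196  0.082     ]] 0.14023857992958316 [0.55443578 0.01321439 0.082     ] -23.934063840525344
[[333.04053988 248.01702543]
 [355.82279692 193.67293536]]
```

View pics/t10.png

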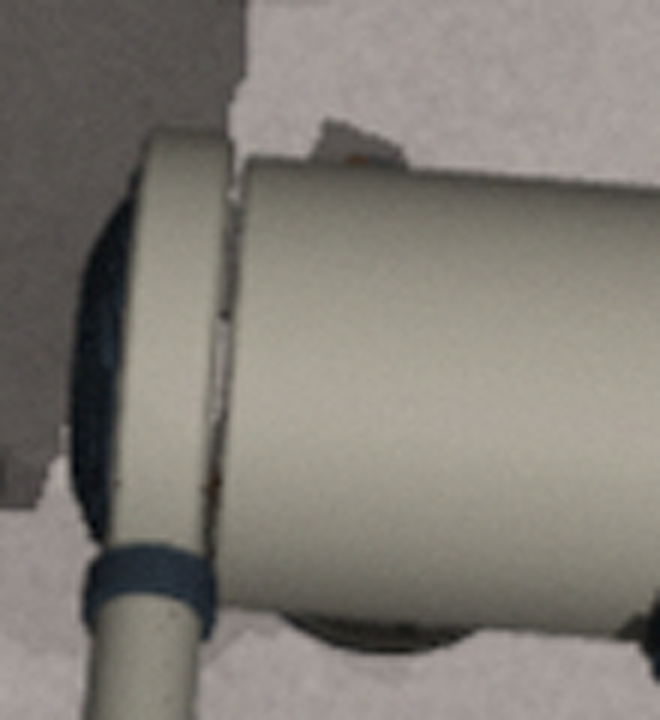

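drive_tool --series '[0, 0.005, -0.02, -0.001, 0, 0, 0.005, -0.03, -0.001, 0, 0, 0.005, -0.03, -0.001, 0, 0, 0.005, -0.03, -0.001, 0, 0, 0.005, -0.03, -0.001, 0, 0, 0.005, -0.03, -0.001, 0, 0, 0.005, -0.03, -0.001, 0, 0, 0.005, -0.03, -0.001, 0, 0, 0.005, -0.03, -0.001, 0, 0, 0.005, -0.03, 0, 6.7, 0, 0, -0.02, 0, 6.7, 0, 0, 0, 0, 0]'

```text
time: 12.68
tool_pos: [0.4875, 0.3341, 0.215]
tool_rot: [-0.0, 0.998, -0.063, -0.028]
contact_force: [-0.4, -0.1, 0.7]
finger_gap: 0.0856
```

Run:
```python
from h import *
go([.51,.336,.1],-6.4,4)
st=tool();print(st[1].round(3))
p=robot.read_camera("wrist"); save(p,"w11.png")
import pickle; pickle.dump((p,st[:2]),open("w11.pkl","wb"))
```

```text
pos [0.4875 0.3341 0.215 ] yaw -7.2 tooldelta mm [ 28.4  -5.  113.5] turn -0.8 per row [ 7.1 -1.3 28.4] tilt 3.19 gap 0.0856 F [-0.4 -0.1  0.7] t 12.68
[[ 0.991 -0.126 -0.055]
 [-0.126 -0.992  0.004]
 [-0.056  0.003 -0.998]]
```

View pics/w11.png

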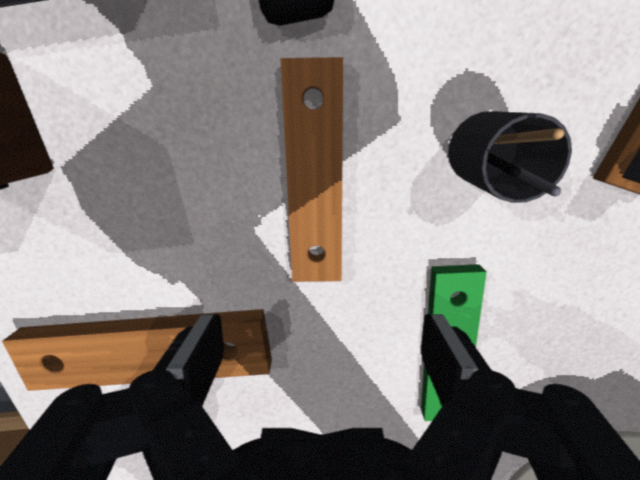

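The target rail's holes are at (313,98) and (317,254).

Run:
```python
from h import *
import pickle
p,st=pickle.load(open("w11.pkl","rb")); st=(*st,None)
im=p["pixels"]; 
a=ray(p,[[313,98],[316.5,254]],.018,st); d=a[0]-a[1]; yaw=np.degrees(np.arctan2(d[1],d[0])); print(a,np.linalg.norm(d),a.mean(0),yaw)
c=ray(p,[[281,58],[342,58],[342,281],[294,281]],.018,st); print(c, c.mean(0))
go([*a.mean(0)[:2],.026],yaw,8)
```

```text
[[0.5812227  0.3291927  0.018     ]
 [0.44145125 0.34476805 0.018     ]] 0.1406365914867861 [0.51133697 0.33698038 0.018     ] -6.35848846133408
[[0.61343926 0.35047359 0.018     ]
 [0.60736533 0.30236358 0.018     ]
 [0.40868886 0.32310587 0.018     ]
 [0.41483637 0.37121982 0.018     ]] [0.51108246 0.33679072 0.018     ]
pos [0.4874 0.3326 0.2147] yaw -6.8 tooldelta mm [ 33.8  -7.8 187.1] turn -0.5 per row [ 4.2 -1.  23.4] tilt 3.22 gap 0.0854 F [-0.1 -0.4 -0.7] t 12.73
```

drive_tool --series '[0, 0.017, -0.004, 0.018, 0, 0, 0.017, -0.004, 0.025, 0, 0, 0, 0, 0.03, 0, 0, 0, 0, 0.03, 0, 0, 0, 0, 0.03, 0, 0, 0, 0, 0.02, 0, 0, 0, 0, 0.008, 0, 0, 0, 0, 0, 0]'

```text
time: 13.4
tool_pos: [0.5169, 0.3267, 0.0439]
tool_rot: [0.001, 0.998, -0.053, -0.028]
contact_force: [-0.5, -0.8, -0.1]
finger_gap: 0.0854
```

Run:
```python
from h import *
go([.5112,.3369,.026],-6.36,1)
print(tool()[1].round(3))
```

```text
pos [0.5169 0.3267 0.0439] yaw -6.1 tooldelta mm [-5.8 -9.6 18.2] turn 0.3 per row [-5.8 -9.6 18.2] tilt 3.18 gap 0.0854 F [-0.5 -0.8 -0.1] t 13.4
[[ 0.993 -0.105 -0.055]
 [-0.105 -0.994  0.001]
 [-0.055  0.005 -0.998]]
```

drive_tool --series '[0, -0.0055, -0.0095, 0.004, 0, 0, 0, 0, 0.008, 0, 0, 0, 0, 0.005, 0, 0, 0, 0, 0, 0, 0, 0, 0, 0, 0]'

```text
time: 13.82
tool_pos: [0.5133, 0.3365, 0.0292]
tool_rot: [0.0, 0.998, -0.052, -0.026]
contact_force: [0.3, -0.2, -0.6]
finger_gap: 0.0851
```

Run:
```python
from h import *
go([.5112,.3369,.026],-6.36,1)
print(tool()[1].round(3))
p=robot.read_camera("wrist"); save(p,"w12.png")
```

```text
pos [0.5133 0.3365 0.0292] yaw -6.0 tooldelta mm [-2.  -0.2  3.3] turn 0.4 per row [-2.  -0.2  3.3] tilt 2.98 gap 0.0851 F [ 0.3 -0.2 -0.6] t 13.82
[[ 0.993 -0.104 -0.052]
 [-0.104 -0.995  0.003]
 [-0.052  0.003 -0.999]]
```

View pics/w12.png

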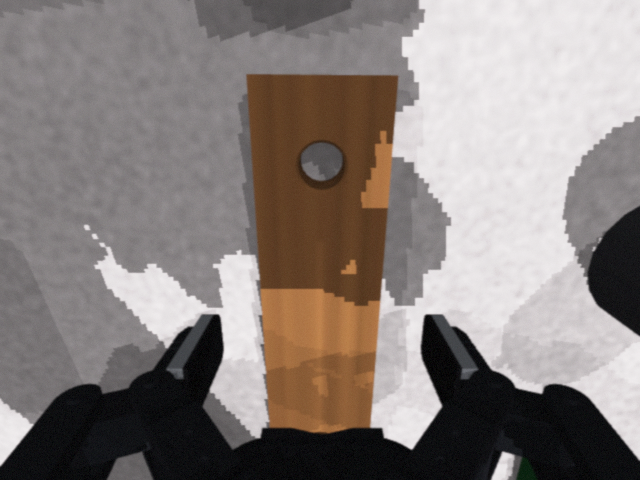

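drive_tool --series '[0, -0.002, 0, 0.003, 0.4, 0, 0, 0, 0, 0, 255, 0, 0, 0, 0, 255, 0, 0, 0, 0, 255, 0, 0, 0, 0, 255, 0, 0, 0, 0, 255, 0, 0, 0, 0]' --force 90

```text
time: 14.45
tool_pos: [0.5119, 0.337, 0.0285]
tool_rot: [-0.001, 0.998, -0.056, -0.025]
contact_force: [0.3, -0.4, -0.8]
finger_gap: 0.0474
```

Run:
```python
from h import *
go([.5112,.3369,.026],-6.36,1)
print(tool()[1].round(3))
p=robot.read_camera("wrist"); save(p,"w13.png")
```

```text
pos [0.5119 0.337  0.0285] yaw -6.4 tooldelta mm [-0.6  0.2  2.6] turn -0.0 per row [-0.6  0.2  2.6] tilt 2.82 gap 0.0474 F [ 0.3 -0.4 -0.8] t 14.45
[[ 0.993 -0.111 -0.049]
 [-0.111 -0.994  0.004]
 [-0.049  0.002 -0.999]]
```

View pics/w13.png

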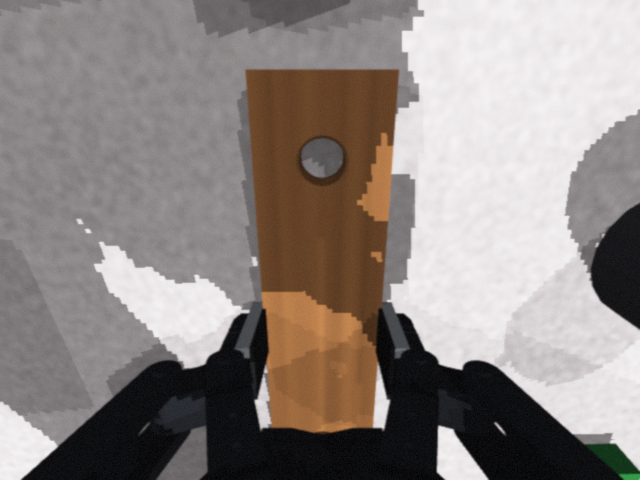

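The rail is gripped centrally, with its far hole at (322,158). I'll record its pose in the tool frame, then lift it.

```bash
python3 - <<'E'
from h import *
import pickle
st=tool(); p=robot.read_camera("wrist")
h=ray(p,[322,158],.018,st)[0]
c=ray(p,[[246.5,70],[397.5,70]],.018,st)
n=c[1]-c[0]; yaw=np.degrees(np.arctan2(n[1],n[0]))+90
u=np.array([np.cos(np.radians(yaw)),np.sin(np.radians(yaw)),0])
print("hole",h,"end",c,c.mean(0),"yaw from end",yaw)
uy=st[1][:,0]*[1,1,0];uy/=np.linalg.norm(uy)
cen=h-.07*uy; print("centre by hole",cen,"by end",c.mean(0)-.1*uy, "tcp",st[0])
c0=((cen+c.mean(0)-.1*uy)/2); c0[2]=0
Rr=np.c_[uy,np.cross([0,0,1],uy),[0,0,1]]
pickle.dump((st[1].T@(c0-st[0]),st[1].T@Rr),open("rel.pkl","wb")); print(st[1].T@(c0-st[0]))
E
cat >> h.py <<'E'
def rail():
    import pickle
    o,Rr=pickle.load(open("rel.pkl","rb")); tp,R,_=tool(); c=tp+R@o; M=R@Rr
    print("rail underside",c.round(4),"yaw",np.degrees(np.arctan2(M[1,0],M[0,0])).round(2),"pitch/roll deg",np.degrees([M[2,0],M[2,1]]).round(2))
    return c,M
def togo(target,yaw):
    c,M=rail(); tp,R,_=tool(); y=np.degrees(np.arctan2(M[1,0],M[0,0])); d=R.T@(np.array(target)-c)
    print("tool delta mm",(d*1000).round(1),"turn",((y-yaw+90)%180-90).round(2))
E
```

```text
hole [0.58299779 0.32907547 0.018     ] end [[0.61376089 0.35050748 0.018     ]
 [0.60827902 0.30138706 0.018     ]] [0.61101995 0.32594727 0.018     ] yaw from end -6.367893482982311
centre by hole [0.51343212 0.33686123 0.018     ] by end [0.51164043 0.33706979 0.018     ] tcp [0.51195827 0.33703196 0.02850578]
[ 1.98370924e-03 -4.46771620e-05  2.84425849e-02]
```

drive_tool --series '[255, 0, 0, -0.008, 0, 255, 0, 0, -0.015, 0, 255, 0, 0, -0.02, 0, 255, 0, 0, -0.025, 0, 255, 0, 0, -0.025, 0, 255, 0, 0, -0.025, 0, 255, 0, 0, -0.025, 0, 255, 0, 0, -0.015, 0, 255, 0, 0, -0.005, 0, 255, 0, 0, 0, 0]'

```text
time: 15.38
tool_pos: [0.5192, 0.3356, 0.2012]
tool_rot: [0.0, 0.998, -0.056, -0.026]
contact_force: [0.0, 0.1, -1.6]
finger_gap: 0.0471
```

Run:
```python
from h import *
go([.5112,.3369,.16],-6.36,1)
togo([.5544,.0132,.165],-23.95)
p=robot.read_camera("wrist"); save(p,"w14.png")
```

```text
pos [0.5192 0.3356 0.2012] yaw -6.4 tooldelta mm [-6.  -0.6 41.5] turn -0.0 per row [-6.  -0.6 41.5] tilt 2.99 gap 0.0471 F [ 0.   0.1 -1.6] t 15.38
rail underside [0.5197 0.3354 0.1727] yaw -6.38 pitch/roll deg [-0.16 -0.12]
tool delta mm [ 70.7 316.4   5.2] turn 17.57
```

View pics/w14.png

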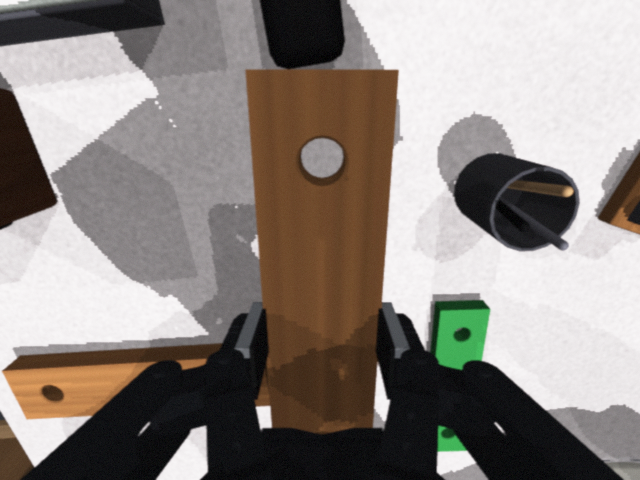

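drive_tool --series '[255, 0, 0, 0, 5.8, 255, 0, 0, 0, 5.8, 255, 0, 0, 0, 5.8, 255, 0.01, 0.018, 0, 0, 255, 0.016, 0.028, 0, 0, 255, 0.016, 0.028, 0, 0, 255, 0.016, 0.028, 0, 0, 255, 0.016, 0.028, 0, 0, 255, 0.016, 0.028, 0, 0, 255, 0.016, 0.028, 0, 0, 255, 0.016, 0.028, 0, 0, 255, 0.01, 0.018, 0, 0]'

```text
time: 16.43
tool_pos: [0.5341, 0.0615, 0.1823]
tool_rot: [0.01, 0.977, -0.21, -0.037]
contact_force: [1.4, -0.7, -1.5]
finger_gap: 0.0475
```

Run:
```python
from h import *
togo([.5544,.0132,.145],-23.95)
```

```text
rail underside [0.5338 0.0606 0.1538] yaw -24.25 pitch/roll deg [-1.07 -1.88]
tool delta mm [38.8 34.5  7.4] turn -0.3
```

drive_tool --series '[255, 0.006, 0.006, 0, 0, 255, 0.008, 0.007, 0, 0, 255, 0.008, 0.007, 0, 0, 255, 0.008, 0.007, 0, -0.3, 255, 0.006, 0.005, 0, 0, 255, 0.002, 0.002, 0, 0, 255, 0, 0, 0, 0, 255, 0, 0, 0, 0]'

```text
time: 17.1
tool_pos: [0.5551, 0.0099, 0.176]
tool_rot: [0.01, 0.977, -0.208, -0.04]
contact_force: [-0.7, -0.1, -0.9]
finger_gap: 0.0475
```

Run:
```python
from h import *
togo([.5544,.0132,.125],-23.95)
st=tool();p=robot.read_camera("wrist"); save(p,"w15.png"); q=robot.read_camera("scene"); save(q,"s15.png",(200,150,360,290),5)
```

```text
rail underside [0.5546 0.0091 0.1475] yaw -24.03 pitch/roll deg [-1.47 -2.  ]
tool delta mm [-0.2 -4.5 22.5] turn -0.08
```

View pics/w15.png

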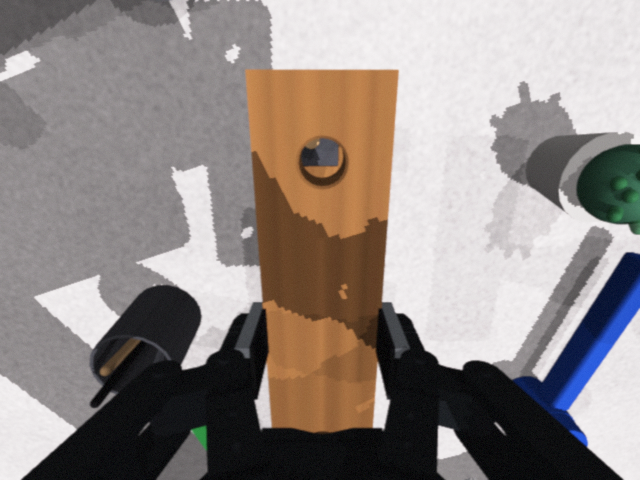

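View pics/s15.png

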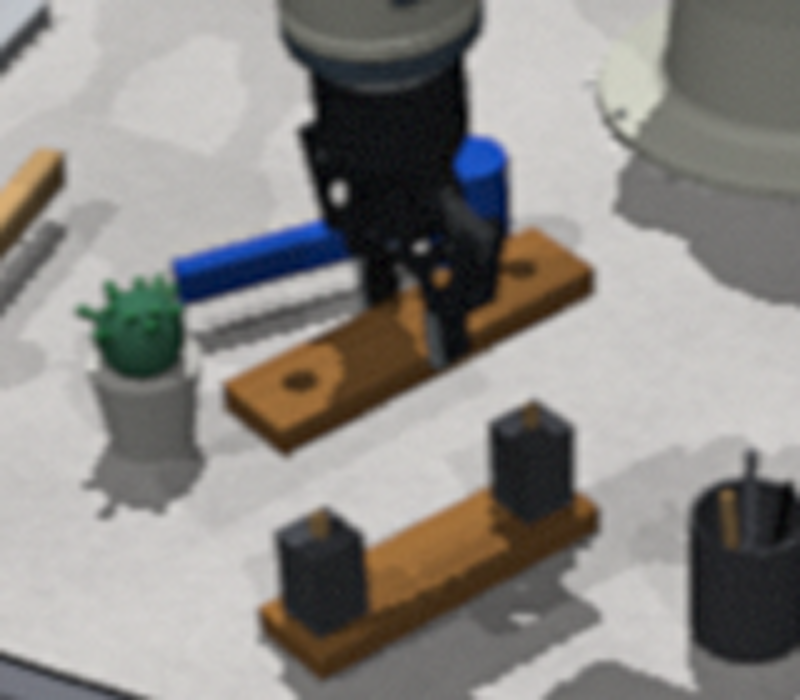

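drive_tool --series '[255, 0, -0.0025, 0.004, 0, 255, 0, -0.002, 0.007, 0, 255, 0, 0, 0.008, 0, 255, 0, 0, 0.008, 0, 255, 0, 0, 0.003, 0, 255, 0, 0, 0, 0, 255, 0, 0, 0, 0]'

```text
time: 17.78
tool_pos: [0.5531, 0.0164, 0.1422]
tool_rot: [0.01, 0.977, -0.207, -0.041]
contact_force: [-0.1, 0.2, -0.6]
finger_gap: 0.0471
```

Run:
```python
from h import *
togo([.5544,.0132,.095],-23.95)
```

```text
rail underside [0.5525 0.0156 0.1137] yaw -23.88 pitch/roll deg [-1.55 -2.02]
tool delta mm [ 4.1  0.7 18.5] turn 0.07
```

drive_tool --series '[255, 0.002, 0.0005, 0.003, 0, 255, 0.002, 0, 0.005, 0, 255, 0, 0, 0.004, 0, 255, 0, 0, 0.002, 0, 255, 0, 0, 0, 0, 255, 0, 0, 0, 0, 255, 0, 0, 0, 0]'

```text
time: 18.37
tool_pos: [0.556, 0.0136, 0.1267]
tool_rot: [0.01, 0.977, -0.207, -0.041]
contact_force: [0.4, -0.0, -1.4]
finger_gap: 0.0469
```

Run:
```python
from h import *
togo([.5544,.0132,.095],-23.95)
st=tool();p=robot.read_camera("wrist"); save(p,"w16.png"); q=robot.read_camera("scene"); save(q,"s16.png",(225,180,335,290),7)
t=robot.read_camera("top"); save(t,"t16.png",(270,150,410,290),5)
```

```text
rail underside [0.5555 0.0128 0.0982] yaw -23.92 pitch/roll deg [-1.51 -2.01]
tool delta mm [-0.9 -0.   3.3] turn 0.03
```

View pics/w16.png

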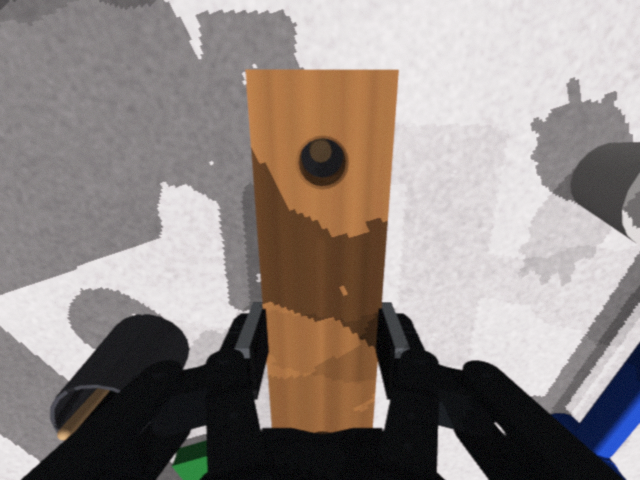

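View pics/s16.png

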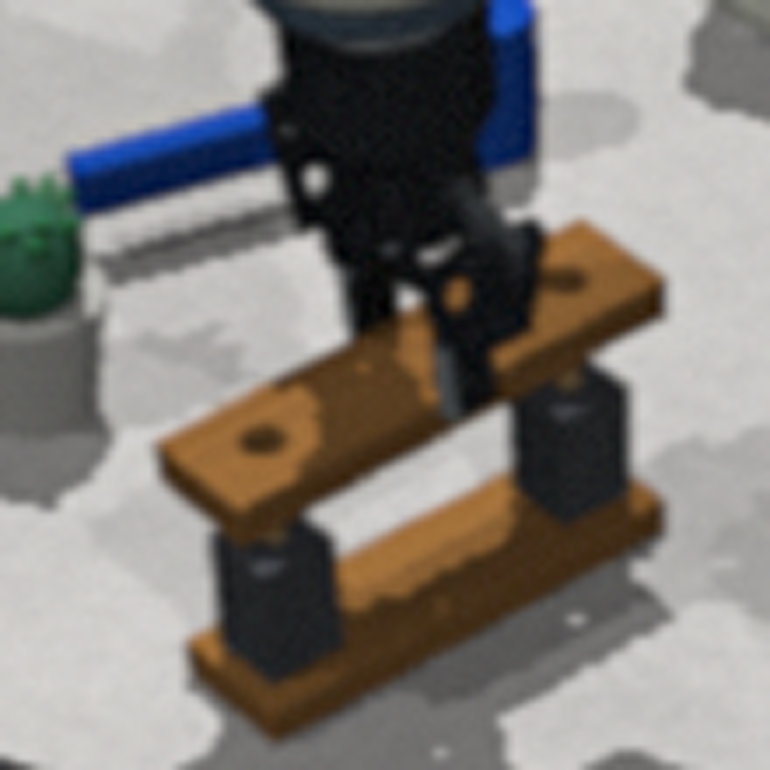

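View pics/t16.png

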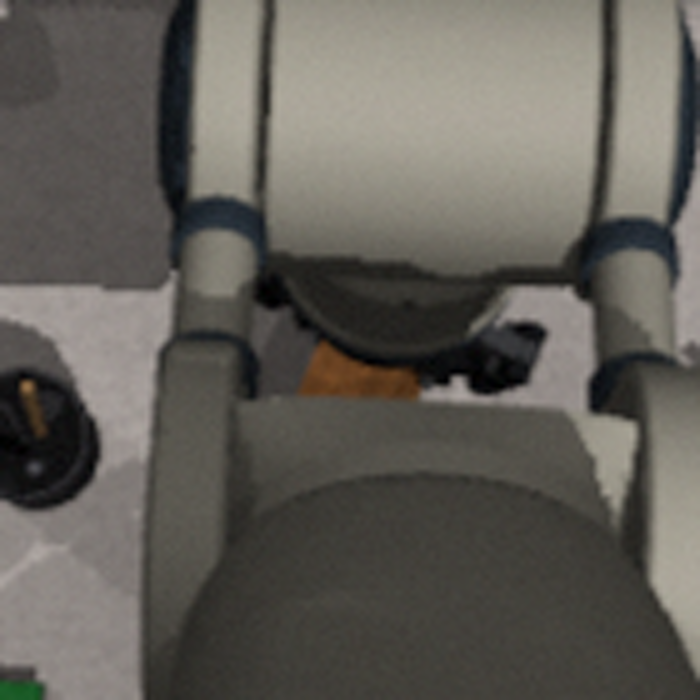

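The wrist view shows the far dowel tip at (320,151), inside the hole at (323,161). I'll cross-check numerically.

Run:
```python
from h import *
c,M=rail(); st=tool(); p=robot.read_camera("wrist")
d=ray(p,[320,151],.082,st)[0]
for s in(1,-1):
  print("hole",c+M@[.07*s,0,0])
ht=c+M@[.07,0,.018]; print("pred hole px",proj(p,ht,st),"pred dowel px",proj(p,[.6185,-.0152,.082],st),"seen dowel",d)
hs=ray(p,[323,161],ht[2],st)[0]; print("hole top seen",hs,"model",ht)
x=(d-c-M@[.07,0,0])@M; print("far dowel minus hole, rail axes mm",x*1000)
togo([.5544,.0132,.095],-23.95)
q=robot.read_camera("scene")
for X in (c+M@[.07,0,.018],c+M@[-.07,0,.018]): print(proj(q,X))
```

```text
rail underside [0.5556 0.0128 0.0983] yaw -23.91 pitch/roll deg [-1.49 -2.01]
hole [ 0.61952419 -0.01553792  0.09651773]
hole [0.4915833  0.04118779 0.10016784]
pred hole px [[321.32565147 160.55817294]] pred dowel px [[320.41154263 151.52706293]] seen dowel [ 0.61878421 -0.01512559  0.082     ]
hole top seen [ 0.61981958 -0.01563648  0.11450058] model [ 0.62020839 -0.01515188  0.11450058]
far dowel minus hole, rail axes mm [ -0.46480007   0.58587508 -14.52318553]
rail underside [0.5556 0.0128 0.0983] yaw -23.91 pitch/roll deg [-1.49 -2.  ]
tool delta mm [-1.  -0.   3.4] turn 0.04
[[261.40453262 242.38240779]]
[[304.34301166 219.52976173]]
```

drive_tool --series '[255, -0.0005, 0, 0.002, 0, 255, -0.0005, 0, 0.002, 0, 255, 0, 0, 0, 0, 255, 0, 0, 0, 0, 255, 0, 0, 0, 0, 255, 0, 0, 0, 0]'

```text
time: 19.12
tool_pos: [0.5547, 0.0142, 0.1226]
tool_rot: [0.01, 0.977, -0.207, -0.041]
contact_force: [0.7, -0.1, -1.1]
finger_gap: 0.0475
```

Run:
```python
from h import *
togo([.5544,.0132,.094],-23.95)
s=robot.read_state(); print(np.round(s["joint_velocities"],4),s["time"],s["contact_force"])
st=tool();p=robot.read_camera("wrist"); save(p,"w17.png"); q=robot.read_camera("scene"); save(q,"s17.png",(130,130,340,290),3)
togo([.5544,.0132,.094],-23.95)
```

```text
rail underside [0.5542 0.0133 0.0941] yaw -23.91 pitch/roll deg [-1.48 -2.  ]
tool delta mm [0.3 0.  0.1] turn 0.04
[ 0.0007  0.0003  0.0005 -0.0004  0.0015 -0.0009] 19.1167 [ 0.70104824 -0.05004921 -1.06754652]
rail underside [0.5542 0.0133 0.0942] yaw -23.9 pitch/roll deg [-1.48 -2.  ]
tool delta mm [0.2 0.  0.1] turn 0.05
```

View pics/w17.png

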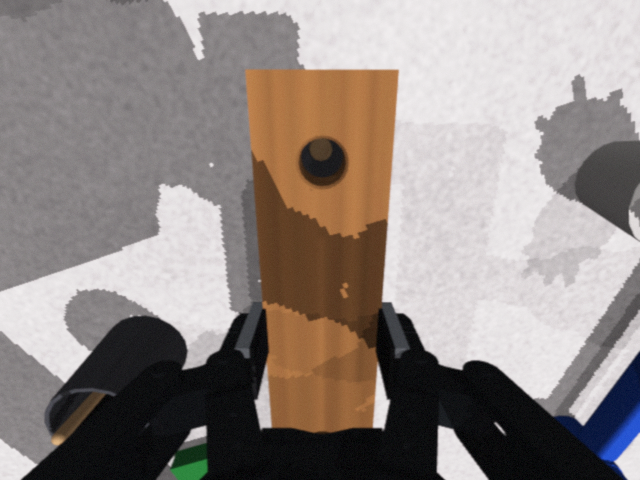

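View pics/s17.png

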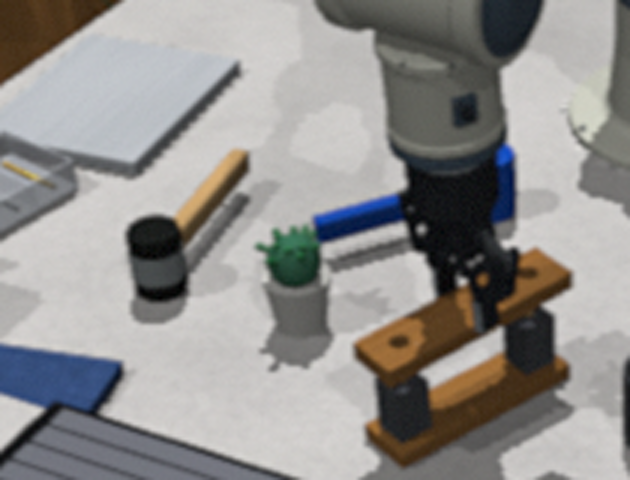

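The rail sits 12 mm above the dowels, steady, within about 1 mm and 2.5° of level, and the mallet is standing on the desk. I'll hand the job in.

```bash
python3 -c "
from rig import robot
print(robot.job_done())"
```

```text
the job is handed in; nothing more can be done
None
```

I pressed the tall dowel down with the black mallet and stood the mallet back at its old spot on the desk. The arm now holds the small brown rail over both dowels. The job was handed in at about 19 s, and no verdict is reported.

Last checks before handing in:
- **Dowel:** its tip looked level with its neighbour in the scene camera, to about 1 mm. The pressing force climbed to about 29 N, well over the 7 N that moves it, which fits the hard stop.
- **Mallet:** the head pitched several degrees in the grip while pressing. On release it settled flat, and it stands clear of the riser.
- **Rail position:** by my pose estimate the underside is about 12 mm above the dowel tops and the middle is within about 1 mm of midway. The far dowel could be seen through its hole. The near hole was only checked through the rail's pose and the scene view.
- **Rail angle:** direction is within 0.1° of the riser. It is not perfectly level, about 2.5° off (0.043 rad against the 0.08 limit), because the wrist tilt drifted and the moves could not correct it.
- **Steadiness:** joint speeds were near zero, and the wrist force showed only the rail's weight.

The two estimates of the rail's centre in the grip, from the hole and from the end edge, differed by 1.8 mm. I used their average.

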